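# Shut the last case without letting its lid bang

### The job

The glazed lid of the plywood last case stands half open on a wooden prop stick. With the fingers under the overhanging front edge of the lid, knock the prop over sideways so that it folds down into the case, catch the lid on the outside of a finger as it comes off the prop, and lower it slowly all the way until it is fully shut, without letting it drop or bang and without gripping it or throwing it further open. Leave the other things on the bench where they are, and finish with the hand clear.

Things in the scene. Friction and masses are not known exactly. Their poses are not given: they have to be found in the camera images.
- case: open plywood box, 260 mm (its x) by 340 (its y) by 130 high, walls 12 mm, fixed to the bench, two wooden shoe lasts lying in it (tops 100 mm above the bench). Origin under its centre, on the bench; its -x side is the front and looks to the robot's left (+y) within 20 degrees. The lid hinge runs along the top of its back wall (case x = +130 mm, z = 130 mm)
- lid (a joint): lid angle, rad: 0 is fully shut on the rim, grows as it opens, about 0.50 on the prop. Wooden frame round a clear pane, 290 mm from hinge to free edge, 340 wide, 12 thick, 0.4 to 0.75 kg (2 to 4 N at the free edge). The hinge is loose: unheld, the lid drops at once
- lid_edge (a point): middle of the lower corner of the lid's free edge (underside, front): about 270 mm above the bench at the start; when shut 130 mm, and 30 mm out beyond the front wall, with nothing below it
- prop (a joint): prop stick angle, rad: 0 upright (starts within 0.04), positive leans to the case's -y, negative to its +y; folded flat along the inside of the front wall at 1.52 either way. Held up only by the lid resting on its top; with the lid off it and pushed some 20 degrees over, it falls by itself
- prop_pivot (a point): the screw on which the prop turns, inside the front wall at its middle (case x = -111 mm, y = 0, z = 110 mm); the prop swings parallel to that wall
- prop_top (a point): middle of the prop's flat top, 149 mm from its pivot; the stick is 10 mm (case x) by 18 mm (case y). It carries the lid's underside about 15 mm behind the free edge
- mug: white china mug, 92 mm high, 80 mm across, origin under its centre; leave it alone
- glue_bottle: white plastic bottle, 170 mm high, 64 mm across, origin under its centre; leave it alone
- tack_tin: closed steel tin, 60 mm high, 72 mm across, origin under its centre; leave it alone
- tape_roll: roll of tape lying flat, 110 mm across, 25 mm high, origin under its centre; leave it alone
- hammer: hammer lying on the bench, origin under its middle, handle to its -x; leave it alone
- awl: wooden-handled awl lying on the bench, 150 mm long, 26 mm thick, origin under its middle, handle to its -x; leave it alone
- loose_last: single wooden shoe last standing on its sole, 250 mm long, 84 mm wide, 90 mm high, toe to its +x, origin under its middle; leave it alone

How it is judged:
By the outcome, as a careful person would: the job done as asked, in the order asked, and still so for the second after the job is handed in, with the robot touching nothing.
It also fails if it takes over 40 s, if anything falls off the work surface, if the arm or the gripper's body presses on something with over 40 N, if the wrist force passes 120 N, or if a joint passes its speed limit or range.

### The arm

A 7-joint arm with a two-finger parallel gripper is mounted at the origin on the work surface. World frame = base frame: x ahead of the robot, y to its left, z up, the work surface at z = 0. Lengths are in mm, angles in rad, forces in N, time in s.
With the tool pointing down it reaches from about 400 to 850 mm from the base axis. Payload 4.5 kg.
Tool frame: the origin (TCP) lies where the fingers leave the gripper's body, on its centre line; the fingertips stand 73 mm ahead of it and the grasp point (between the pads) lies 54 mm ahead of it; y points along the fingers, x is the direction in which the jaws open and shut, and the axes are right-handed (so a half turn about y gives the same grasp; the last joint's range is limited). The gripper opens to 85 mm and grips with 20 to 120 N. Pads are 22 mm wide; open, the fingers measure 114 mm over their backs; the gripper's body (76 mm by 85 mm) begins 54 mm behind the grasp point. The pads swing forward as they close: fully open they stand 13 mm farther back than shut.
Start: joints at [1.147, 0.689, -0.195, 1.565, 0.157, 0.902, -0.215], TCP at [276.263, -560.648, 303.917] pointing down, gripper open.
Joint ranges: [-3.01, 3.01], [-0.46, 2.08], [-1.47, 1.51], [0.13, 2.56], [-1, 4.14], [0.04, 2.09], [-2.66, 2.66]. Speed limits (rad/s): [2.57, 2.57, 3.14, 3.14, 3.14, 3.14, 3.14].

### API

Orientations are given as a unit quaternion [w, x, y, z].
In Python, from cell import sensors, cams, arm gives the robot as it stands.
- The arm moves only by the shell command python3 -m handwheel 'ROWS' [FORCE]. ROWS is JSON, a list of rows, each a list of 7 numbers: the turn, a rotation vector about the tool's x, y, z in rad, then the shift along the tool's x, y, z in m, then the finger opening in m, from 0 to 0.0854. In form: [[wx, wy, wz, x, y, z, jaw], ...]. A call has 1 to 12 rows; each row shifts and turns the commanded pose from where the row before left it, along the tool's axes as they then stand; what a row does not reach is not made up. A row lasts 1/10 s, in which the tool goes at most 50 mm and 8.59 degrees, less where a joint would pass 70% of its speed; a pose out of reach is approached as far as the arm can. A call with a gripper value outside its range is refused whole. The fingers move at their own pace and stop on an object; FORCE is the grip in N (left out, the last holds). Time passes only in rows, so rows that do not move let the fingers close. It gives the time, the measured TCP pose, the force and the opening at its end, in the units of the state.
- sensors.read_state(): the state, without advancing time (a new reading comes with each control period).
- cams.camera(name): name is "scene" or "top" or "wrist"; returns the picture (480x640x3 uint8, red, green, blue); there is no depth.
- cams.camera_params(name): a dict with "fx", "fy", "cx", "cy" (pixels), "dist_coeffs" ([k1, k2, p1, p2, k3] as OpenCV has them; the pictures are not rectified), "T" (4x4, takes a point from camera to world coordinates). Camera axes: x right, y up, looking along -z (the intrinsics and any distortion apply to the point x, -y, -z); pixel columns grow to the right and rows downward; lengths in mm; the calibration is good to about 2 mm. A picture is of the moment at which its call begins: read the wrist's pose just before it. camera_params takes no time and is no camera call; for the wrist camera it gives the pose at the moment of the call.
- arm.hand_in(): hands the job in, once; it reports no verdict.
The state is a dict: "clock": time; "joints": joint angles; "joint_velocities": joint speeds; "effort": joint torques, N m; "tool_pos": TCP position; "orientation": TCP orientation; "contact_force": force on the tool from outside, world axes, zero at the start; "moment": the same for the moment, N m; "width": opening from 0.0 (shut) to 1.0 (fully open).
Only numpy, scipy, OpenCV 4.12 (cv2) and the standard library are available. Lean on these libraries where they do the work, as an engineer would, in place of code of your own. Each camera call takes 0.05 s, during which the arm holds its last target. There are 200 camera calls.

## Working session

There is one attempt and no reset: what is moved stays moved. The work goes in short steps, Python scripts to look and compute and a shell command to move; the robot and the scene stay as the last step left them, time stands still between calls to the robot, and variables do not carry over. Pictures are saved under pics/ and viewed, about 8 in all and at most 12, crops included, and the job is handed in when it is done.

```bash
mkdir -p pics; ls
cat > h.py <<'E'
import numpy as np, cv2
from cell import sensors, cams, arm
def snap(n,f):
    im=cams.camera(n); cv2.imwrite('pics/'+f,im[:,:,::-1]); return im
def ray(p,uv):
    K=np.array([[p['fx'],0,p['cx']],[0,p['fy'],p['cy']],[0,0,1.]])
    q=cv2.undistortPoints(np.array([[uv]],float),K,np.array(p['dist_coeffs'],float))[0,0]
    T=np.array(p['T']); d=T[:3,:3]@np.array([q[0],-q[1],-1.]); return T[:3,3],d/np.linalg.norm(d)
def onz(p,uv,z):
    o,d=ray(p,uv); return o+d*(z-o[2])/d[2]
def proj(p,X):
    K=np.array([[p['fx'],0,p['cx']],[0,p['fy'],p['cy']],[0,0,1.]])
    T=np.array(p['T']); X=np.atleast_2d(X); c=(X-T[:3,3])@T[:3,:3]; c=c*[1,-1,-1]
    return cv2.projectPoints(c,np.zeros(3),np.zeros(3),K,np.array(p['dist_coeffs'],float))[0][:,0]
E
python3 - <<'E'
from h import *
snap('scene','s0.png'); snap('top','t0.png')
for n in('scene','top'):
    p=cams.camera_params(n); print(n,p['fx'],p['dist_coeffs'],np.round(p['T'],3).tolist())
s=sensors.read_state(); print(s)
E
```

```text
pics
scene 543.8592962140315 [-0.11715242  0.          0.          0.          0.        ] [[-0.626, -0.641, 0.443, 1041.641], [0.779, -0.525, 0.341, 392.438], [0.014, 0.559, 0.829, 1005.984], [0.0, 0.0, 0.0, 1.0]]
top 556.1645160015782 [-0.14604369  0.          0.          0.          0.        ] [[0.047, 0.977, -0.206, 311.979], [-0.999, 0.045, -0.013, 45.897], [-0.004, 0.206, 0.978, 1455.754], [0.0, 0.0, 0.0, 1.0]]
{'clock': 0.1, 'joints': array([ 1.14676054,  0.68991433, -0.19451816,  1.56626196,  0.1572996 ,
        0.90248696, -0.2151447 ]), 'joint_velocities': array([ 1.13492789e-04, -6.24736360e-04, -1.50711884e-04, -2.18684564e-03,
       -1.02395540e-03,  9.25027496e-05, -1.82112308e-04]), 'effort': array([-3.18060942e-03, -5.40609455e+01, -1.27144296e+00, -1.58988243e+01,
        9.31156013e-03,  4.40740245e-03, -3.15916850e-05]), 'tool_pos': array([ 276.01428522, -560.22666228,  303.1493688 ]), 'orientation': array([ 0.60070047, -0.60014757,  0.3740101 , -0.37295882]), 'contact_force': array([0.17117802, 0.88543144, 1.44173292]), 'moment': array([-0.04523647, -0.0089735 ,  0.02337051]), 'width': 1.0001407690796713}
```

View pics/s0.png

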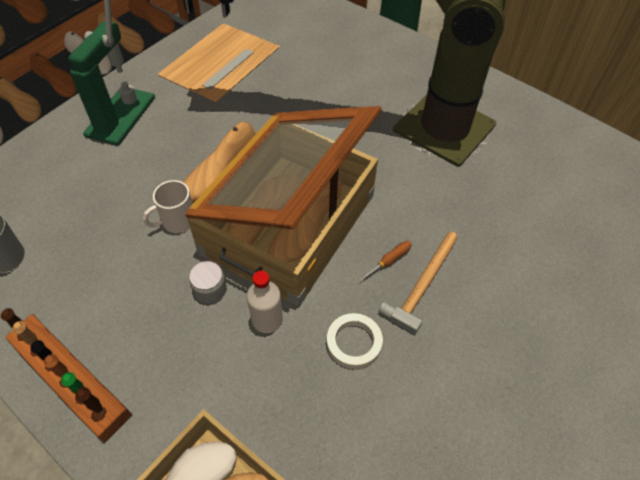

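View pics/t0.png

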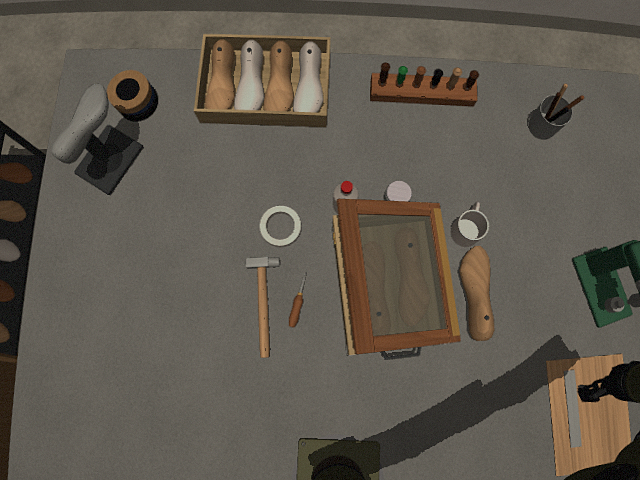

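The scene view shows the lid propped, with the prop at about (335,190). In the top view the case's front faces image left (+y), its front rim running from about (333,217) to (350,355). The glue bottle is at (346,190), the awl at (298,300) and the hammer at (263,300).

Run:
```python
import cv2
t=cv2.imread('pics/t0.png'); s=cv2.imread('pics/s0.png')
cv2.imwrite('pics/tc.png',cv2.resize(t[170:370,320:490],None,fx=3,fy=3,interpolation=cv2.INTER_CUBIC))
cv2.imwrite('pics/sc.png',cv2.resize(s[95:315,180:400],None,fx=2.7,fy=2.7,interpolation=cv2.INTER_CUBIC))
```

```text
(no output)
```

View pics/tc.png

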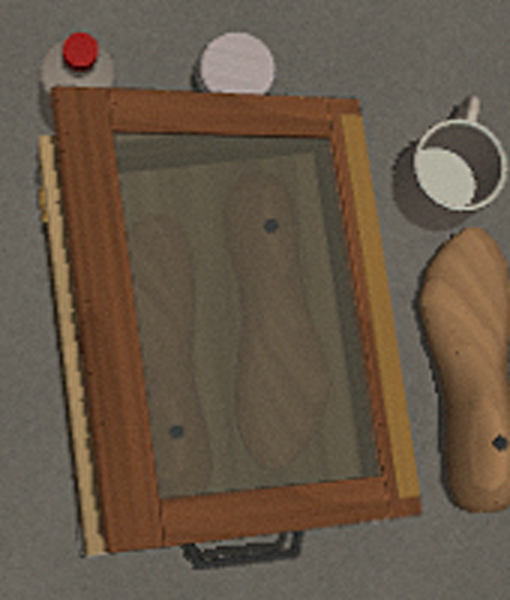

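View pics/sc.png

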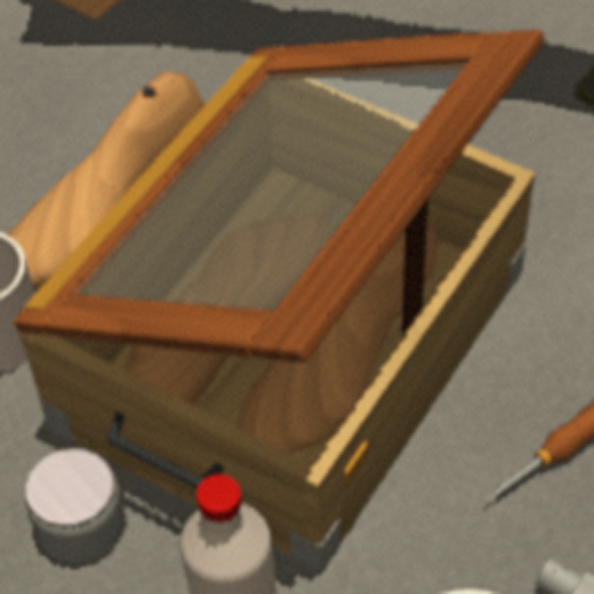

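The top crop puts the front rim's outer corners at full-image (332.7,215.7) and (347.7,355). The scene crop puts them at (295,275) and (377,161), with the prop at crop (415,200–330).

Run:
```python
from h import *
t=cams.camera_params('top'); s=cams.camera_params('scene')
def tri(a,b):
    o1,d1=ray(t,a);o2,d2=ray(s,b)
    A=np.c_[d1,-d2]; k=np.linalg.lstsq(A,o2-o1,rcond=None)[0]
    p,q=o1+k[0]*d1,o2+k[1]*d2; return (p+q)/2,np.linalg.norm(p-q)
for n,uv in dict(rimfar=(332.7,215.7),rimnear=(347.7,355)).items(): print(n,'top z130',onz(t,uv,130))
for n,uv in dict(rimfar=(295.2,275.4),rimnear=(377.4,160.6)).items(): print(n,'scene z130',onz(s,uv,130))
print('rim tri',tri((332.7,215.7),(295.2,275.4)),tri((347.7,355),(377.4,160.6)))
print('lid top far/near z281',onz(t,(337.7,199),281),onz(t,(355.3,354.3),281))
print('lid scene',onz(s,(293,227.2),272),onz(s,(381.1,107.2),281))
# case
f=(onz(t,(332.7,215.7),130)+onz(s,(295.2,275.4),130))/2; n=(onz(t,(347.7,355),130)+onz(s,(377.4,160.6),130))/2
ey=(f-n);L=np.linalg.norm(ey);ey/=L; ex=np.array([ey[1],-ey[0],0]); m=(f+n)/2
C=m+130*ex; C[2]=0; print('L',L,'C',C,'ey',ey,'ex',ex,'yaw',np.arctan2(ex[1],ex[0]))
W=lambda x,y,z:C+x*ex+y*ey+np.array([0,0,z])
np.savez('case.npz',C=C,ex=ex,ey=ey)
for X in [(130,170,130),(130,-170,130),(-111,0,110),(-111,0,259)]: print(X,W(*X),proj(t,W(*X)),proj(s,W(*X)))
c,si=np.cos(.5),np.sin(.5)
for y in(170,-170):
    for h in (0,12):
        X=(130-290*c+h*si*1,y,130+290*si+h*c); print('lid',X,W(*X),proj(t,W(*X)),proj(s,W(*X)))
S=sensors.read_state(); from scipy.spatial.transform import Rotation as R
print(R.from_quat(S['orientation'],scalar_first=True).as_matrix().round(3))
for nm,uv,z in(('bottle',(346,187),170),('awl',(298,300),13),('hammer',(263,262),20),('tape',(280,226),25)): print(nm,onz(t,uv,z))
```

```text
rimfar top z130 [649.01972727  43.00616611 130.        ]
rimnear top z130 [314.13939258  -6.7997849  130.        ]
rimfar scene z130 [657.26800898  41.10869974 130.        ]
rimnear scene z130 [322.09469421  -7.89428999 130.        ]
rim tri (array([652.53923046,  40.53306741, 122.07893396]), np.float64(5.71205717974521)) (array([315.18398765,  -9.12772091, 122.76135503]), np.float64(4.570469173514171))
lid top far/near z281 [648.87980939  33.99476605 281.        ] [316.02326869 -16.54977659 281.        ]
lid scene [650.8512023  35.1657783 272.       ] [324.88119769 -15.33928345 281.        ]
L 338.64992983736244 C [ 504.59570743 -111.25397467    0.        ] ey [0.98930133 0.14588655 0.        ] ex [ 0.14588655 -0.98930133  0.        ] yaw -1.4243872745603434
(130, 170, 130) [ 691.74218457 -215.06243336  130.        ] [[437.19292869 203.77361084]] [[187.22870857 217.31518841]]
(130, -170, 130) [ 355.37973364 -264.66386081  130.        ] [[456.74492941 341.60566605]] [[278.76375829 116.79362798]]
(-111, 0, 110) [488.40230024  -1.44152746 110.        ] [[347.98712515 282.47812452]] [[3
[... 406 characters left out ...]
  31.02215257 279.56439694] [[339.15817425 196.36475081]] [[289.15870603 224.97749955]]
lid (np.float64(-124.49894294820811), -170, np.float64(269.03340619521884)) [318.25176054 -12.88771902 269.0334062 ] [[353.29875362 353.16307347]] [[383.39350459 110.58081123]]
lid (np.float64(-118.74583648495768), -170, np.float64(279.5643969379033)) [319.0910614  -18.57927488 279.56439694] [[356.29164222 352.86000811]] [[381.35389175 105.51509996]]
[[ 0.442 -0.001  0.897]
 [-0.897  0.001  0.442]
 [-0.002 -1.    -0.   ]]
bottle [711.70546841  14.08041526 170.        ]
awl [449.34255542 123.00813337  13.        ]
hammer [543.77340255 219.84297253  20.        ]
tape [641.34483349 180.78639253  25.        ]
```

```bash
python3 -m handwheel '[[0,0,0,0,-0.045,0,0.0],[0,0,0,0,-0.045,0,0.0],[0,0,0,0,-0.045,0,0.0],[0,0,0,0,-0.045,0,0.0],[0,0,0,-0.0135,0,0.046,0.0],[0,0,0,-0.0135,0,0.046,0.0],[0,0,0,-0.0135,0,0.046,0.0],[0,0,0,-0.0135,0,0.046,0.0]]'; python3 -m handwheel '[[0,0,0,-0.0135,0,0.046,0.0],[0,0,0,-0.0135,0,0.046,0.0],[0,0,0,-0.0135,0,0.046,0.0],[0,0,0,-0.0135,0,0.046,0.0],[0,0.104,0,0,0,0,0.0],[0,0.104,0,0,0,0,0.0],[0,0.104,0,0,0,0,0.0],[0,0,0,0,0,0,0.0]]'
```

```text
clock: 0.9
tool_pos: [418.3, -429.4, 483.6]
orientation: [0.6, -0.6, 0.374, -0.373]
contact_force: [1.0, -0.7, -0.9]
width: 0.002
clock: 1.7
tool_pos: [558.5, -300.9, 483.3]
orientation: [-0.535, 0.535, -0.463, 0.462]
contact_force: [0.1, -0.4, 0.4]
width: -0.002
```

```bash
python3 -m handwheel '[[0,0,0,-0.0447,0,0.002,0.0],[0,0,0,-0.0447,0,0.002,0.0],[0,0,0,-0.0447,0,0.002,0.0],[0,0,0,-0.0447,0,0.002,0.0],[0,0,0,-0.0447,0,0.002,0.0],[0,0,0,-0.0447,0,0.002,0.0],[0,0,0,-0.0447,0,0.002,0.0],[0,0,0,-0.0447,0,0.002,0.0],[0,0,0,-0.0447,0,0.002,0.0],[0,0,0,-0.0447,0,0.002,0.0],[0,0,0,-0.0447,0,0.002,0.0],[0,0,0,0,0,0,0.0]]'; python3 -m handwheel '[[0,0,-0.134,0,0,0,0.0],[0,0,-0.134,0,0,0,0.0],[0,0,-0.134,0,0,0,0.0],[0,0,-0.134,0,0,0,0.0],[0,0,-0.134,0,0,0,0.0],[0,0,-0.134,0,0,0,0.0],[0,0,-0.134,0,0,0,0.0],[0,0,-0.134,0,0,0,0.0],[0,0,0,0,0,0,0.0]]'
python3 - <<'E'
from h import *
from scipy.spatial.transform import Rotation as R
s=sensors.read_state(); print(s['joints'].round(2)); print(R.from_quat(s['orientation'],scalar_first=True).as_matrix().round(3))
p=cams.camera_params('wrist'); print(np.round(p['T'],3).tolist())
c=np.load('case.npz'); print(c['ex'],c['ey'],c['C'])
E
```

```text
clock: 2.9
tool_pos: [506.5, 196.5, 483.7]
orientation: [0.54, -0.538, 0.46, -0.456]
contact_force: [-0.3, 0.4, 0.9]
width: 0.0
clock: 3.8
tool_pos: [508.3, 190.4, 480.8]
orientation: [-0.224, 0.699, -0.122, 0.668]
contact_force: [0.1, -0.1, -0.1]
width: -0.003
[-0.79  0.65 -0.01  1.5   0.8   1.76 -2.39]
[[ 0.079  0.128  0.989]
 [-0.469 -0.87   0.15 ]
 [ 0.88  -0.476 -0.008]]
[[0.079, 0.984, 0.16, 570.704], [-0.469, -0.105, 0.877, 261.322], [0.88, -0.144, 0.453, 513.676], [0.0, 0.0, 0.0, 1.0]]
[ 0.14588655 -0.98930133  0.        ] [0.98930133 0.14588655 0.        ] [ 504.59570743 -111.25397467    0.        ]
```

```bash
python3 -m handwheel '[[0,0,0,-0.0284,0.0225,-0.013,0.0],[0,0,0,-0.0284,0.0225,-0.013,0.0],[0,0,0,-0.0284,0.0225,-0.013,0.0],[0,0,0,-0.0284,0.0225,-0.013,0.0],[0,0,0,-0.0284,0.0225,-0.013,0.0],[0,0,0,-0.0284,0.0225,-0.013,0.0],[0,0,0,0,0,0,0.0],[0,0,0,0,0,0,0.0]]'
python3 - <<'E'
from h import *
s=sensors.read_state(); print(s['joints'].round(2),s['tool_pos'])
p=cams.camera_params('wrist');np.save('wp.npy',p,allow_pickle=True); im=snap('wrist','w1.png'); 
c=np.load('case.npz');C,ex,ey=c['C'],c['ex'],c['ey']
W=lambda x,y,z:C+x*ex+y*ey+np.array([0,0,z])
for X in [(-111,0,130),(-116,-9,250),(-116,9,250),(-124.5,0,269),(-124.5,-170,269),(-130,-170,130)]: print(X,proj(p,W(*X)).round())
E
```

```text
clock: 4.6
tool_pos: [438.1, 140.7, 270.6]
orientation: [-0.224, 0.696, -0.124, 0.671]
contact_force: [-0.4, -0.2, 2.0]
width: -0.001
[-1.04  0.9   0.38  1.94  0.63  1.1  -2.64] [438.05932826 140.69843621 270.61898949]
(-111, 0, 130) [[239. 189.]]
(-116, -9, 250) [[413. 225.]]
(-116, 9, 250) [[415. 191.]]
(-124.5, 0, 269) [[447. 215.]]
(-124.5, -170, 269) [[418. 482.]]
(-130, -170, 130) [[237. 415.]]
```

View pics/w1.png

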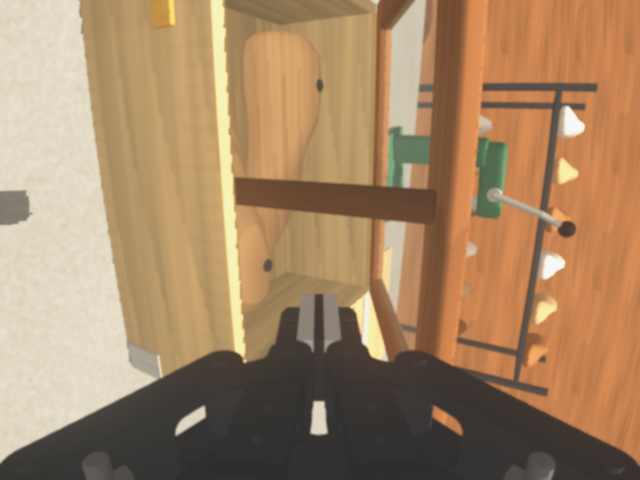

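The wrist view shows the prop running from (237,190) to (435,205), which matches the projected case model. The lid edge beam is at u≈437–485. Joint 7 is close to its limit, so I'll turn the tool half a turn about its y axis, which gives the same shape with more joint range.

```bash
python3 -m handwheel '[[0,-0.149,0,0,0,0,0.0],[0,-0.149,0,0,0,0,0.0],[0,-0.149,0,0,0,0,0.0]]'; python3 -c "
from h import *
print(sensors.read_state()['joints'].round(2))"
```

```text
clock: 4.95
tool_pos: [438.8, 140.7, 271.7]
orientation: [-0.248, 0.827, -0.072, 0.499]
contact_force: [-0.1, 0.9, -0.4]
width: -0.002
[-0.97  0.87  0.25  1.94  0.69  1.17 -2.27]
```

```bash
python3 -m handwheel '[[0,-0.1497,0,0,0,0,0.0],[0,-0.1497,0,0,0,0,0.0],[0,-0.1497,0,0,0,0,0.0],[0,-0.1497,0,0,0,0,0.0],[0,-0.1497,0,0,0,0,0.0],[0,-0.1497,0,0,0,0,0.0],[0,-0.1497,0,0,0,0,0.0],[0,-0.1497,0,0,0,0,0.0],[0,-0.1497,0,0,0,0,0.0]]'; python3 -m handwheel '[[0,-0.1497,0,0,0,0,0.0],[0,-0.1497,0,0,0,0,0.0],[0,-0.1497,0,0,0,0,0.0],[0,-0.1497,0,0,0,0,0.0],[0,-0.1497,0,0,0,0,0.0],[0,-0.1497,0,0,0,0,0.0],[0,-0.1497,0,0,0,0,0.0],[0,-0.1497,0,0,0,0,0.0],[0,-0.1497,0,0,0,0,0.0],[0,0,0,0,0,0,0.0]]'
cat > st.py <<'E'
from h import *
from scipy.spatial.transform import Rotation as R
c=np.load('case.npz');C,ex,ey=c['C'],c['ex'],c['ey']
B=np.c_[ex,ey,[0,0,1]]
s=sensors.read_state(); M=R.from_quat(s['orientation'],scalar_first=True).as_matrix()
q=B.T@(s['tool_pos']-C); Mc=B.T@M
up=-Mc[:,0]
print('t',s['clock'],'j',s['joints'].round(2)); print('TCP case',q.round(1),'tip axis',(q+73*Mc[:,1]).round(1),'tip top',(q+73*Mc[:,1]+14.5*up).round(1))
print('F case',(B.T@s['contact_force']).round(2)); print('tool axes in case (cols)\n',Mc.round(3))
E
python3 st.py
```

```text
clock: 5.85
tool_pos: [438.9, 140.5, 272.2]
orientation: [-0.238, 0.958, 0.098, -0.126]
contact_force: [1.0, -0.0, 0.4]
width: -0.0
clock: 6.85
tool_pos: [438.8, 140.1, 271.9]
orientation: [0.126, -0.672, -0.225, 0.694]
contact_force: [-0.5, 0.8, 0.4]
width: -0.004
t 6.85 j [-0.59  0.87 -0.39  1.92  0.89  1.54  0.11]
TCP case [-258.3  -28.4  271.9] tip axis [-194.3  -28.5  236.8] tip top [-187.3  -28.6  249.5]
F case [-0.88 -0.4   0.43]
tool axes in case (cols)
 [[-0.481  0.877 -0.004]
 [ 0.006 -0.001 -1.   ]
 [-0.877 -0.481 -0.005]]
```

```bash
python3 -m handwheel '[[0,0,0,0,0.024,0.0018,0.0],[0,0,0,0,0.024,0.0018,0.0],[0,0,0,0,0.024,0.0018,0.0],[0,0,0,-0.011,0,0,0.0],[0,0,0,-0.011,0,0,0.0],[0,0,0,-0.010,0,0,0.0],[0,0,0,0,0,0,0.0],[0,0,0,0,0,0,0.0]]'; python3 st.py
python3 - <<'E'
from h import *
a=snap('wrist','w2.png'); b=snap('scene','s2.png')
cv2.imwrite('pics/c2.png',np.hstack([cv2.resize(a,(400,300)),cv2.resize(b[95:245,250:450],(400,300),interpolation=cv2.INTER_CUBIC)])[:,:,::-1])
E
```

```text
clock: 7.65
tool_pos: [443.5, 62.9, 264.0]
orientation: [0.124, -0.671, -0.225, 0.695]
contact_force: [0.5, -0.0, -0.2]
width: 0.0
t 7.65 j [-0.49  0.85 -0.36  2.06  1.    1.44  0.08]
TCP case [-181.2  -35.   264. ] tip axis [-117.2  -35.   228.9] tip top [-110.2  -35.   241.7]
F case [ 0.12  0.49 -0.16]
tool axes in case (cols)
 [[-0.48   0.877 -0.   ]
 [ 0.002  0.001 -1.   ]
 [-0.877 -0.48  -0.002]]
```

View pics/c2.png

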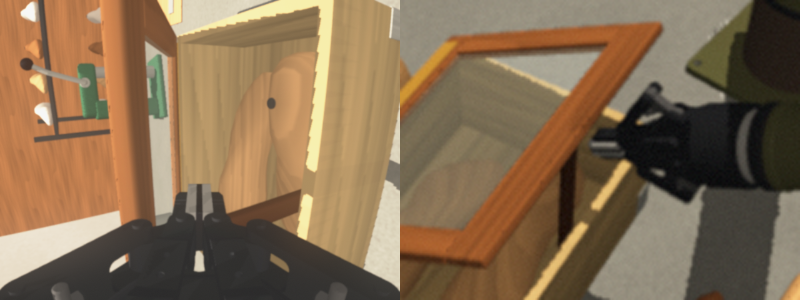

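The left view shows the closed fingers under the lid beam, with the prop just beyond them at about (270,210). The right view confirms the hand is in front of the case beside the prop. I'll raise it until it touches the lid.

```bash
python3 -m handwheel '[[0,0,0,-0.003,0,0,0.0],[0,0,0,-0.003,0,0,0.0],[0,0,0,-0.003,0,0,0.0],[0,0,0,-0.001,0,0,0.0],[0,0,0,0,0,0,0.0]]'; python3 -m handwheel '[[0,0,0,-0.002,0,0,0.0],[0,0,0,0,0,0,0.0]]';python3 -m handwheel '[[0,0,0,-0.002,0,0,0.0],[0,0,0,0,0,0,0.0]]'; python3 st.py
```

```text
clock: 8.25
tool_pos: [443.9, 57.2, 272.2]
orientation: [0.124, -0.671, -0.224, 0.696]
contact_force: [0.3, -0.5, -0.3]
width: 0.002
clock: 8.45
tool_pos: [444.1, 56.3, 274.0]
orientation: [0.124, -0.671, -0.224, 0.696]
contact_force: [0.8, 0.8, -0.2]
width: 0.003
clock: 8.65
tool_pos: [444.2, 55.3, 275.8]
orientation: [0.124, -0.671, -0.224, 0.696]
contact_force: [0.4, 0.1, 0.3]
width: 0.0
t 8.65 j [-0.48  0.83 -0.36  2.06  1.    1.44  0.1 ]
TCP case [-173.6  -35.4  275.8] tip axis [-109.5  -35.5  240.9] tip top [-102.6  -35.5  253.6]
F case [-0.04  0.42  0.33]
tool axes in case (cols)
 [[-0.478  0.878 -0.001]
 [ 0.001 -0.001 -1.   ]
 [-0.878 -0.478 -0.   ]]
```

```bash
for i in 1 2 3; do python3 -m handwheel '[[0,0,0,-0.0015,0,0,0.0],[0,0,0,0,0,0,0.0]]' | grep -E "tool_pos|force"; done; python3 st.py | grep TCP
```

```text
tool_pos: [444.3, 54.7, 277.1]
contact_force: [0.7, 0.0, 0.6]
tool_pos: [444.4, 54.0, 278.4]
contact_force: [0.1, -0.0, 0.2]
tool_pos: [444.5, 53.3, 279.7]
contact_force: [0.3, -0.5, -1.3]
TCP case [-171.6  -35.4  279.7] tip axis [-107.5  -35.5  244.7] tip top [-100.5  -35.5  257.5]
```

```bash
for i in 1 2 3; do python3 -m handwheel '[[0,0,0,0,0,0,0.0]]' | grep -E "force"; done; echo up; for i in 1 2; do python3 -m handwheel '[[0,0,0,-0.001,0,0,0.0],[0,0,0,0,0,0,0.0]]' | grep -E "tool_pos|force"; done
```

```text
contact_force: [-0.4, 0.3, -0.2]
contact_force: [0.1, 0.3, -0.5]
contact_force: [-0.9, 0.9, -0.2]
up
tool_pos: [444.6, 53.1, 280.1]
contact_force: [-0.1, -0.5, -2.6]
tool_pos: [444.7, 52.5, 281.2]
contact_force: [1.1, 0.1, -2.8]
```

```bash
python3 -m handwheel '[[0,0,0,0.001,0,0,0.0],[0,0,0,0,0,-0.007,0.0],[0,0,0,0,0,-0.008,0.0],[0,0,0,0,0,-0.008,0.0],[0,0,0,0,0,-0.008,0.0],[0,0,0,0,0,-0.008,0.0]]'; python3 -m handwheel '[[0,0,0,0,0,-0.008,0.0],[0,0,0,0,0,-0.010,0.0],[0,0,0,0,0,-0.010,0.0],[0,0,0,0,0,-0.010,0.0],[0,0,0,0,0,-0.006,0.0],[0,0,0,0,0,0,0.0]]'; python3 st.py
python3 - <<'E'
from h import *
a=snap('wrist','w3.png'); b=snap('scene','s3.png')
cv2.imwrite('pics/c3.png',np.hstack([cv2.resize(a,(400,300)),cv2.resize(b[95:245,250:450],(400,300),interpolation=cv2.INTER_CUBIC)])[:,:,::-1])
E
```

```text
clock: 10.55
tool_pos: [483.9, 58.6, 280.4]
orientation: [0.124, -0.671, -0.224, 0.696]
contact_force: [-2.1, 0.4, -2.5]
width: -0.0
clock: 11.15
tool_pos: [527.9, 65.1, 280.4]
orientation: [0.124, -0.671, -0.224, 0.695]
contact_force: [2.3, 0.3, -2.4]
width: 0.001
t 11.15 j [-0.43  0.87 -0.32  1.84  1.05  1.51  0.29]
TCP case [-171.1   48.8  280.4] tip axis [-107.    48.9  245.5] tip top [-100.1   48.9  258.2]
F case [ 0.03  2.32 -2.36]
tool axes in case (cols)
 [[-0.479  0.878 -0.   ]
 [ 0.002  0.001 -1.   ]
 [-0.878 -0.479 -0.002]]
```

View pics/c3.png

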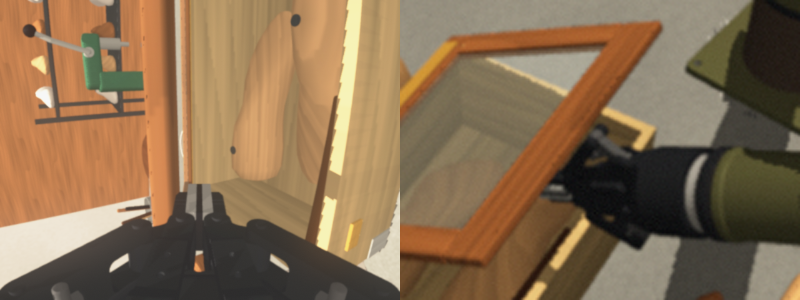

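The prop is down, a dark strip lying along the inside of the front wall (left view (325,180), right view (550,280)). The lid rests on the finger with -2.4 N, at an unchanged angle. Next I'll work out the lowering arc.

Run:
```python
import numpy as np
u=np.array([.878,-.479]);n=np.array([.479,.878])
f=lambda p,s:np.array([130-290*np.cos(p),130+290*np.sin(p)])-s*u-12.3*n
P=np.linspace(.5,0,7);S=np.linspace(46.4,52,7)
Q=[f(p,s) for p,s in zip(P,S)]
for a,b,p in zip(Q,Q[1:],P[1:]):
    d=(b-a)/8; print(round(p,3),b.round(1),'per row of 8: x %.2f y %.2f'%(-d@n,d@u))
```

```text
0.417 [-182.6  259.2] per row of 8: x 3.02 y 0.01
0.333 [-192.3  237.2] per row of 8: x 3.00 y 0.26
0.25 [-200.1  214.5] per row of 8: x 2.96 y 0.51
0.167 [-205.9  191.3] per row of 8: x 2.89 y 0.75
0.083 [-209.7  167.8] per row of 8: x 2.81 y 0.99
0.0 [-211.5  144.1] per row of 8: x 2.71 y 1.22
```

```bash
python3 -m handwheel '[[0,0,0,0.003,0,0,0.0],[0,0,0,0.003,0,0,0.0],[0,0,0,0.003,0,0,0.0],[0,0,0,0.003,0,0,0.0],[0,0,0,0.003,0,0,0.0],[0,0,0,0.003,0,0,0.0],[0,0,0,0.003,0,0,0.0],[0,0,0,0.003,0,0,0.0]]'; python3 st.py|head -3;  python3 -m handwheel '[[0,0,0,0.003,0.0003,0,0.0],[0,0,0,0.003,0.0003,0,0.0],[0,0,0,0.003,0.0003,0,0.0],[0,0,0,0.003,0.0003,0,0.0],[0,0,0,0.003,0.0003,0,0.0],[0,0,0,0.003,0.0003,0,0.0],[0,0,0,0.003,0.0002,0,0.0],[0,0,0,0.003,0.0002,0,0.0]]'; python3 st.py|head -3
python3 - <<'E'
from h import *
a=snap('wrist','w4.png'); b=snap('scene','s4.png')
cv2.imwrite('pics/c4.png',np.hstack([cv2.resize(a,(400,300)),cv2.resize(b[95:290,190:450],(400,300),interpolation=cv2.INTER_CUBIC)])[:,:,::-1])
E
```

```text
clock: 12.05
tool_pos: [524.8, 76.1, 259.1]
orientation: [0.124, -0.671, -0.224, 0.696]
contact_force: [0.3, -0.1, -3.5]
width: -0.002
t 12.05 j [-0.45  0.91 -0.32  1.83  1.05  1.5   0.26]
TCP case [-182.4   47.3  259.1] tip axis [-118.3   47.2  224.2] tip top [-111.4   47.2  237. ]
F case [ 0.2   0.32 -3.46]
clock: 12.85
tool_pos: [523.7, 85.8, 237.0]
orientation: [0.124, -0.671, -0.224, 0.696]
contact_force: [-0.5, -1.1, -3.1]
width: -0.002
t 12.85 j [-0.46  0.95 -0.32  1.82  1.05  1.49  0.23]
TCP case [-192.2   47.6  237. ] tip axis [-128.1   47.6  202.1] tip top [-121.2   47.6  214.8]
F case [ 1.01 -0.68 -3.11]
```

View pics/c4.png

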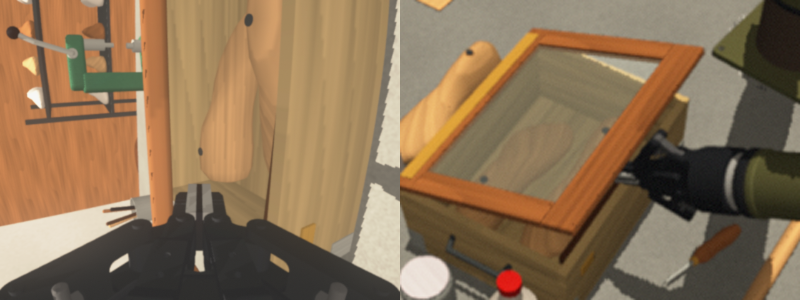

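The lid follows the finger down with a steady 3 N or so. Its front beam is at (600,170) in the right view, clear of the front wall. I'll carry on lowering.

```bash
python3 -m handwheel '[[0,0,0,0.003,0.0005,0,0.0],[0,0,0,0.003,0.0005,0,0.0],[0,0,0,0.003,0.0005,0,0.0],[0,0,0,0.003,0.0005,0,0.0],[0,0,0,0.003,0.0005,0,0.0],[0,0,0,0.003,0.0005,0,0.0],[0,0,0,0.0028,0.0005,0,0.0],[0,0,0,0.0028,0.0005,0,0.0]]'; python3 st.py|head -3;  python3 -m handwheel '[[0,0,0,0.0029,0.00075,0,0.0],[0,0,0,0.0029,0.00075,0,0.0],[0,0,0,0.0029,0.00075,0,0.0],[0,0,0,0.0029,0.00075,0,0.0],[0,0,0,0.0029,0.00075,0,0.0],[0,0,0,0.0029,0.00075,0,0.0],[0,0,0,0.0029,0.00075,0,0.0],[0,0,0,0.0029,0.00075,0,0.0]]'; python3 st.py|head -3
```

```text
clock: 13.75
tool_pos: [522.6, 93.5, 214.4]
orientation: [0.124, -0.671, -0.224, 0.696]
contact_force: [0.7, -1.6, -2.7]
width: 0.0
t 13.75 j [-0.48  0.99 -0.32  1.81  1.05  1.48  0.19]
TCP case [-199.9   47.7  214.4] tip axis [-135.8   47.6  179.5] tip top [-128.9   47.6  192.2]
F case [ 1.73  0.41 -2.71]
clock: 14.55
tool_pos: [521.7, 99.3, 191.1]
orientation: [0.124, -0.671, -0.224, 0.696]
contact_force: [0.1, -0.3, -2.8]
width: -0.006
t 14.55 j [-0.49  1.03 -0.32  1.8   1.06  1.47  0.16]
TCP case [-205.8   47.6  191.1] tip axis [-141.7   47.6  156.2] tip top [-134.7   47.6  168.9]
F case [ 0.29  0.04 -2.79]
```

```bash
python3 -m handwheel '[[0,0,0,0.0028,0.001,0,0.0],[0,0,0,0.0028,0.001,0,0.0],[0,0,0,0.0028,0.001,0,0.0],[0,0,0,0.0028,0.001,0,0.0],[0,0,0,0.0028,0.001,0,0.0],[0,0,0,0.0028,0.001,0,0.0]]'; python3 st.py|head -3
python3 - <<'E'
from h import *
a=snap('wrist','w5.png'); b=snap('scene','s5.png')
cv2.imwrite('pics/c5.png',np.hstack([cv2.resize(a,(400,300)),cv2.resize(b[95:290,190:450],(400,300),interpolation=cv2.INTER_CUBIC)])[:,:,::-1])
E
```

```text
clock: 15.15
tool_pos: [521.3, 101.9, 173.5]
orientation: [0.124, -0.671, -0.224, 0.696]
contact_force: [-0.4, 0.1, -2.3]
width: -0.002
t 15.15 j [-0.49  1.06 -0.31  1.79  1.07  1.46  0.14]
TCP case [-208.5   47.6  173.5] tip axis [-144.4   47.6  138.6] tip top [-137.4   47.6  151.3]
F case [-0.17 -0.43 -2.33]
```

View pics/c5.png

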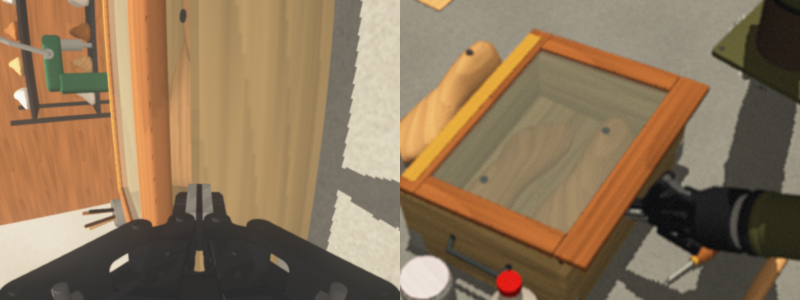

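The lid is nearly shut. The beam sits close above the rim, and the finger is outside the front wall and under the overhang.

```bash
python3 -m handwheel '[[0,0,0,0.0023,0.001,0,0.0],[0,0,0,0.0023,0.001,0,0.0],[0,0,0,0.0023,0.001,0,0.0],[0,0,0,0.0018,0.0009,0,0.0],[0,0,0,0.0018,0.0009,0,0.0],[0,0,0,0.0018,0.0009,0,0.0],[0,0,0,0.0018,0.0009,0,0.0],[0,0,0,0.0018,0.0009,0,0.0]]'|grep -E "pos|force"; for i in 1 2 3 4; do python3 -m handwheel '[[0,0,0,0.0013,0.0007,0,0.0],[0,0,0,0.0013,0.0007,0,0.0]]'|grep -E "pos|force"; done; python3 st.py|head -3
```

```text
tool_pos: [521.1, 103.2, 156.0]
contact_force: [-1.7, 1.0, -2.5]
tool_pos: [521.1, 103.3, 153.0]
contact_force: [-0.3, 1.1, -3.1]
tool_pos: [521.1, 103.3, 150.1]
contact_force: [-0.5, 3.1, -3.0]
tool_pos: [521.1, 103.3, 147.1]
contact_force: [-0.7, 2.9, -3.2]
tool_pos: [521.1, 103.3, 144.2]
contact_force: [-0.4, 4.0, -3.2]
t 16.85 j [-0.5   1.11 -0.31  1.78  1.08  1.44  0.11]
TCP case [-209.8   47.6  144.2] tip axis [-145.7   47.6  109.2] tip top [-138.8   47.6  121.9]
F case [-4.    0.24 -3.23]
```

```bash
for i in 1 2 3; do python3 -m handwheel '[[0,0,0,0.0013,0.0001,0,0.0],[0,0,0,0.0013,0.0001,0,0.0]]'|grep -E "pos|force"; done; python3 st.py|head -3
```

```text
tool_pos: [521.2, 103.3, 142.5]
contact_force: [0.2, -0.1, 0.4]
tool_pos: [521.0, 104.2, 140.1]
contact_force: [-0.0, -0.2, -0.2]
tool_pos: [520.7, 105.9, 137.4]
contact_force: [-0.6, -0.2, 0.2]
t 17.45 j [-0.5   1.12 -0.31  1.78  1.08  1.44  0.1 ]
TCP case [-212.5   47.6  137.4] tip axis [-148.3   47.6  102.5] tip top [-141.4   47.6  115.2]
F case [ 0.15 -0.61  0.2 ]
```

```bash
python3 -m handwheel '[[0,0,0,0.003,0,0,0.0],[0,0,0,0.0096,-0.0176,0,0.0],[0,0,0,0.0096,-0.0176,0,0.0],[0,0,0,0.0096,-0.0176,0,0.0],[0,0,0,0.0096,-0.0176,0,0.0],[0,0,0,0.0096,-0.0176,0,0.0],[0,0,0,0,-0.03,0,0.0],[0,0,0,0,-0.03,0,0.0],[0,0,0,0,-0.03,0,0.0],[0,0,0,0,0,0,0.0],[0,0,0,0,0,0,0.0]]'; python3 st.py|head -3
python3 - <<'E'
from h import *
a=snap('top','t6.png'); b=snap('scene','s6.png')
cv2.imwrite('pics/c6.png',np.hstack([cv2.resize(a[160:385,200:500],(400,300)),cv2.resize(b[95:365,110:470],(400,300),interpolation=cv2.INTER_CUBIC)])[:,:,::-1])
c=np.load('case.npz');C,ex,ey=c['C'],c['ex'],c['ey']
t=cams.camera_params('top');sc=cams.camera_params('scene')
for X in [(-160,170,142),(-160,-170,142)]:
    W=C+X[0]*ex+X[1]*ey+np.array([0,0,X[2]]); u=proj(t,W)[0];v=proj(sc,W)[0]
    print('shut corner predicted: top crop',((u-[200,160])*4/3).round(),'scene crop',((v-[110,95])*[400/360,300/270]+[400,0]).round())
E
```

```text
clock: 18.55
tool_pos: [493.6, 286.7, 177.5]
orientation: [0.124, -0.67, -0.225, 0.696]
contact_force: [0.5, -0.5, -0.5]
width: 0.001
t 18.55 j [-0.72  1.13 -0.37  1.46  0.89  1.69  0.22]
TCP case [-395.3   47.2  177.5] tip axis [-331.2   47.3  142.5] tip top [-324.3   47.3  155.2]
F case [ 0.58  0.44 -0.49]
shut corner predicted: top crop [161.  72.] scene crop [623. 204.]
shut corner predicted: top crop [181. 260.] scene crop [713.  73.]
```

View pics/c6.png

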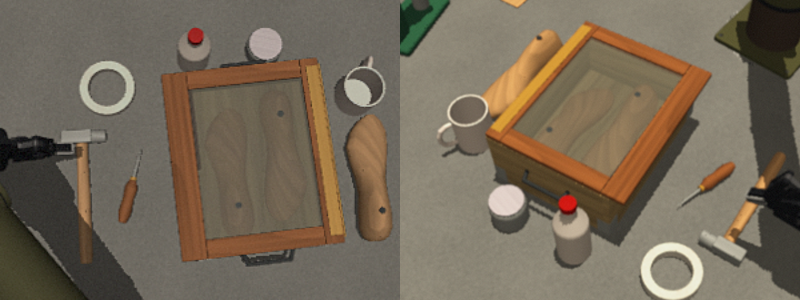

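The lid is shut: its corners are at (163,75) and (182,260) in the top view and (622,202) and (711,72) in the scene view, all within about 3 px of the shut prediction. The other items look unmoved, and the hand is clear of everything.

```bash
python3 -c "
from h import *
print(arm.hand_in())"
```

```text
the job is handed in; nothing more can be done
None
```

The lid is fully shut with the prop folded down inside the case, and I handed the job in at about 18.6 s. The hand-in itself reports no verdict.

- **How it went:** With closed fingers under the front edge, I raised the hand to a light touch on the lid and pushed the prop over towards the case's +y side. The lid came to rest on the finger's back. I lowered it at about 27 mm/s, slower near the end, and then withdrew.
- **Lid shut:** The force on the finger stayed at roughly 2.3 to 3.5 N downward while lowering. It fell to about zero at the height I had calculated for shut. The final top and scene pictures put the front corners within about 3 pixels of where a shut lid should be.
- **Prop:** It shows as a dark strip along the inside of the front wall. I judged this by eye and did not measure its angle.
- **Other things on the bench:** They look unmoved in the pictures, also by eye. The hand ended about 160 mm clear of the lid's front edge with no contact force.

Two small oddities:
- **Lid lifted slightly:** It was raised about 1 mm while I was feeling for it, and I lowered that back before the push.
- **Sideways force:** It rose to 4 N on the finger in the last few millimetres of closing, probably friction at the lid's edge. It vanished once I eased the finger outward.

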